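# Free the locked lid of the gold tester with the release pin

### The job

The gold tester has lost power with a customer's ring inside and its lid is locked shut. Take the orange-handled release pin from the tool block, push it down the red-rimmed emergency hole in the tester's deck until the lid springs ajar, put the pin back in its hole in the block, and open the lid fully. Leave the anvil, the bottle and the stone box where they are.

Things in the scene. Friction and masses are not known exactly. Their poses are not given: they have to be found in the camera images.
- tester: Bench-top gold tester, a white housing 280 deep (x) x 260 wide (y) x 130 mm high, fixed to the bench. Origin: centre of its underside; own -x is its front (towards the robot), +z up. Deck top at z = 130 mm. The lid covers the rear two thirds of the deck; the front strip, 65 mm deep, carries the dead display, three keys and the emergency hole.
- release_hole (a point): Centre of the emergency release hole at the deck's top surface, on the front strip to the right seen from the robot: 110 mm in front of and 70 mm right (own -y) of the tester's centre. A round vertical hole of 12 mm diameter in the 4 mm thick deck, with a red rim 24 mm across.
- release_lever (a joint): Hidden sprung latch lever under the deck, in rad: 0 latched, 0.34 at its stop. Its pad (36 mm in x, 26 mm in y) lies 22 mm below the deck's top, under the hole; pushing it down 1 mm turns it 0.023 rad. It starts to move at 3 N, frees the lid after 7 mm (6.5 N) and stops at 14 mm (11 N): tip 31 to 34 mm below the deck's top is right. It springs back when the rod is drawn out.
- lid (a joint): Angle of the lid in rad: 0 shut and locked, 1.4 fully open (stop). The lid (190 deep x 200 wide x 25 mm thick) is hinged at its rear edge, its front edge rises. Carried by a gas strut: once freed it springs up to about 0.25 rad and stops there; from there it moves with a light pull (about 1 N at the handle) and stays where it is left. The latch holds it while locked.
- lid_hinge (a point): Middle of the lid's hinge line, at the deck's top, 115 mm behind the tester's centre. The hinge line runs along the tester's y axis.
- lid_handle (a point): Middle of the bar of the lid's bow handle; moves with the lid. Steel bar 10 mm thick, 90 mm long along the tester's y, its axis 38 mm above the lid's top face and 25 mm back from the lid's front edge; when shut, 165 mm in front of the hinge line and 63 mm above it. It can be pinched from above across its thickness and lifted on an arc about the hinge, turning in the fingers.
- pin: The release pin, about 60 g: a straight steel rod 5 mm thick and 70 mm long under a collar 22 mm across and 4 mm thick, with an orange round handle 16 mm across and 60 mm tall above the collar (134 mm in all). Origin: on its axis at the collar's underside, own +z up along the handle. It starts upright in the tool block, rod down, collar resting on the block's top.
- pin_tip (a point): The lower end of the pin's rod, 70 mm below the pin's origin along its axis.
- tool_block: Pale wooden tool block 60 (x) x 130 (y) x 78 mm high, fixed on the bench to one or other side of the tester. Origin: centre of its underside. The pin stands in its hole at own +y 40 mm; the other half holds three short tools (12 mm across, up to 34 mm above the block's top, at own y -18 to -50 mm) that are not needed.
- block_hole (a point): Centre of the pin's hole at the block's top face, 78 mm above the bench: a round vertical through hole of 14 mm diameter.
- anvil: Bystander: small steel bench anvil, 60 x 130 x 54 mm high, 0.9 kg, loose. Origin: centre of its underside.
- bottle: Bystander: white plastic bottle, 40 mm across, 115 mm tall, loose. Origin: centre of its underside.
- stone_box: Bystander: flat blue box of gemstones, 100 x 140 x 28 mm, loose. Origin: centre of its underside.

How it is judged:
By the outcome, as a careful person would: the job done as asked, in the order asked, and still so for the second after the job is handed in, with the robot touching nothing.
It also fails if it takes over 59 s, if anything falls off the work surface, if the arm or the gripper's body presses on something with over 40 N, if the wrist force passes 120 N, or if a joint passes its speed limit or range.

### The arm

A 6-joint arm with a two-finger parallel gripper is mounted at the origin on the work surface. World frame = base frame: x ahead of the robot, y to its left, z up, the work surface at z = 0. Lengths are in mm, angles in rad, forces in N, time in s.
With the tool pointing down it reaches from about 250 to 775 mm from the base axis. Payload 8.9 kg.
Tool frame: the origin (TCP) lies at the very end of the fingers, on their centre line; the grasp point (between the pads) lies 19 mm behind it; z points along the fingers, y is the line along which they close (so a half turn about z gives the same grasp; the last joint's range is limited). The gripper opens to 85 mm and grips with 20 to 120 N. Pads are 22 mm wide; open, the fingers measure 114 mm over their backs; the gripper's body (76 mm by 85 mm) begins 54 mm behind the grasp point. The pads swing forward as they close: fully open they stand 13 mm farther back than shut.
Start: joints at [1.192, 0.291, -0.153, 1.127, 0, 1.431], TCP at [124.686, 509.978, 231.305] pointing down, gripper open.
Joint ranges: [-2.52, 2.52], [-0.91, 1.74], [-1.3, 1.37], [-1.96, 2.02], [-1.52, 1.47], [-3.14, 3.14]. Speed limits (rad/s): [2.22, 2.22, 2.79, 3.14, 3.14, 3.14].

### API

Orientations are given as [roll, pitch, yaw] about the fixed x, y, z axes, in that order (R = Rz(yaw) Ry(pitch) Rx(roll)).
In Python, from rig import r gives the robot as it stands. The module is installed in compiled form; this text tells all that it offers.
- The arm moves only by the shell command python3 -m inch 'ROWS' [FORCE]. ROWS is JSON, a list of rows, each an object with "hand": the opening, from 0 (shut) to 1 (fully open); "delta_pos": the shift along the tool's x, y, z in m, a list of three; "twist": the turn about the tool's z in degrees. A call has 1 to 10 rows; each row is the pose to reach, as a shift and turn from the pose commanded when the call began, along the tool's axes at that moment; what a row does not reach only later rows make up. A row lasts 1/12 s, in which the tool goes at most 41.7 mm and 7.16 degrees, less where a joint would pass 70% of its speed; a pose out of reach is approached as far as the arm can. A call with a gripper value outside its range is refused whole. The fingers move at their own pace and stop on an object; FORCE is the grip in N (left out, the last holds). Time passes only in rows, so rows that repeat a pose let the fingers close. It gives the time, the measured TCP pose, the force, the opening and the grip force at its end, in the units of the state.
- r.observe(): the state, without advancing time (a new reading comes with each control period).
- r.read_camera(name): name is "scene" or "top" or "wrist"; returns the picture (400x640x3 uint8, red, green, blue); there is no depth.
- r.camera_model(name): a dict with "camera_matrix" (3x3 intrinsics, pixels), "cam_to_world" (4x4, takes a point from camera to world coordinates). Camera axes: x right, y down, z forward; pixel columns grow to the right and rows downward; lengths in mm; the calibration is good to about 2 mm. A picture is of the moment at which its call begins: read the wrist's pose just before it. camera_model takes no time and is no camera call; for the wrist camera it gives the pose at the moment of the call.
- r.finish_job(): hands the job in; it is judged then, once.
Trained networks look in the newest picture that a camera, given by its name, has taken for a name from the list of things; names that differ only in an ending like _2 or _b are one class to them, and where a whole thing is asked for, a point or a joint stands for the part that bears it (a point fixed in the world has none). Each returns a list of dicts, best first, with "score" (0 to 1); they miss things now and then, are a little off and sometimes report something else, mostly with a low value. They report only what shows in the picture. A call takes as long as a camera call.
- r.look_for(camera, target): "position" ([x, y, z] in mm, in world coordinates, good to about 4 mm: the middle of the surface that is visible of it).
The state is a dict: "time": time; "joint_positions": joint angles; "qd": joint speeds; "effort": joint torques, N m; "tcp_pos": TCP position; "eef_rot": TCP orientation; "wrist_force": force on the tool from outside, world axes, zero at the start; "ft_torque": the same for the moment, N m; "opening": finger opening in mm; "finger_force": force on a finger pad.
Only numpy, scipy, OpenCV 4.12 (cv2) and the standard library are available. Lean on these libraries where they do the work, as an engineer would, in place of code of your own. Each camera call takes 0.05 s, during which the arm holds its last target. There are 200 camera calls.

## Working session

There is one attempt and no reset: what is moved stays moved. The work goes in short steps, Python scripts to look and compute and a shell command to move; the robot and the scene stay as the last step left them, time stands still between calls to the robot, and variables do not carry over. Pictures are saved under pics/ and viewed, at most 13 in all, crops included, and the job is handed in when it is done.

```bash
mkdir -p pics
python3 - <<'E'
from rig import r
import cv2
o=r.observe();print({k:o[k] for k in('time','tcp_pos','eef_rot','opening','joint_positions')})
for c in('scene','top'):
    cv2.imwrite(f'pics/{c}0.png',r.read_camera(c)[:,:,::-1])
    m=r.camera_model(c);print(c,m['camera_matrix'],m['cam_to_world'])
    for t in('tester','release_hole','lid_handle','pin','tool_block','block_hole','anvil','bottle','stone_box'):
        print(c,t,[(d['position'],d['score']) for d in r.look_for(c,t)[:2]])
E
```

```text
{'time': 0.0, 'tcp_pos': array([124.52712425, 509.55380456, 230.71719378]), 'eef_rot': array([-3.14027555e+00, -1.48955413e-04,  2.90180665e+00]), 'opening': 85.07291636525332, 'joint_positions': array([ 1.19170398e+00,  2.91282208e-01, -1.54164114e-01,  1.12667503e+00,
       -3.53760351e-05,  1.43148992e+00])}
scene [[476.78360284   0.         314.46866482]
 [  0.         476.78360284 201.60734502]
 [  0.           0.           1.        ]] [[ 2.77119625e-01  8.04358237e-01 -5.25559265e-01  1.26354944e+03]
 [ 9.60793072e-01 -2.26843287e-01  1.59432731e-01 -1.75355646e+02]
 [ 9.02143934e-03 -5.49135639e-01 -8.35684548e-01  1.22627814e+03]
 [ 0.00000000e+00  0.00000000e+00  0.00000000e+00  1.00000000e+00]]
scene tester [([625.2, 8.9, 131.9], 0.83)]
scene release_hole [([626.1, 7.6, 132.2], 0.9)]
scene lid_handle [([600.3, 14.1, 154.9], 0.81)]
scene pin [([479.5, 355.1, 116.1], 0.47)]
scene tool_block [([498.8, 307.8, 67.3], 0.66)]
scene block_hole [([500.5, 308.4, 77.5], 0.79)]
scene anvil [([506.2, -306.8, 44.0], 0.73)]
scene bottle [([722.4, -364.8, 22.4], 0.7), ([681.4, 341.1, 68.
[... 156 characters left out ...]
        0.           1.        ]] [[ 5.49319083e-03 -9.81576364e-01  1.90991272e-01  4.26517120e+02]
 [-9.99878851e-01 -2.60982456e-03  1.53451160e-02  6.90642997e+00]
 [-1.45639495e-02 -1.91052427e-01 -9.81471783e-01  9.72629342e+02]
 [ 0.00000000e+00  0.00000000e+00  0.00000000e+00  1.00000000e+00]]
top tester [([558.2, 16.2, 152.8], 0.6)]
top release_hole [([564.2, 15.3, 151.5], 0.61)]
top lid_handle [([586.3, 14.7, 153.1], 0.96)]
top pin []
top tool_block [([474.3, 300.8, 76.4], 0.68)]
top block_hole [([716.7, -361.6, 28.0], 0.75), ([477.5, 302.5, 76.9], 0.64)]
top anvil [([492.3, -303.8, 52.6], 0.91)]
top bottle [([663.2, 335.1, 72.4], 0.72)]
top stone_box [([712.1, -364.3, 28.0], 0.6)]
```

View pics/scene0.png

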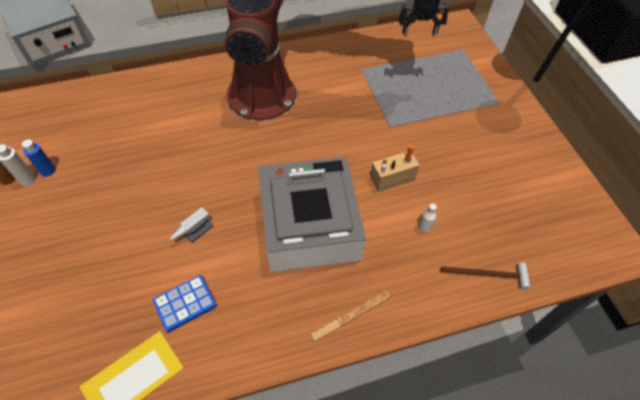

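View pics/top0.png

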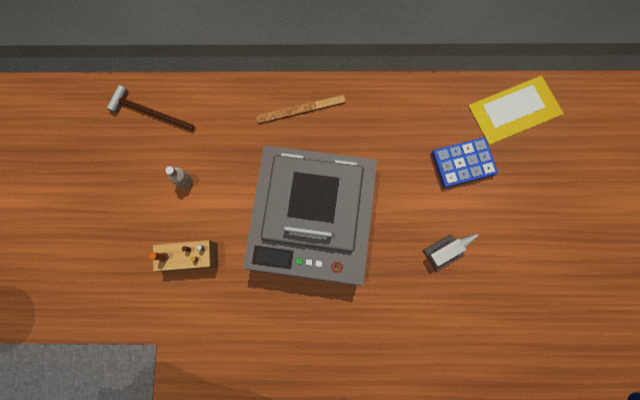

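The top view shows the red hole at about (337,267), the handle bar from (286,230) to (330,236), the deck corners, and the pin's orange top at about (153,257). The pin is at the +y end of the block, left of the tester. In the scene view the pin's top is at (411,148).

```bash
cat > h.py <<'E'
from rig import r
import numpy as np, cv2
from scipy.spatial.transform import Rotation as R
def plane(m,uv,z):
    K=np.array(m['camera_matrix']);T=np.array(m['cam_to_world'])
    d=T[:3,:3]@np.linalg.inv(K)@[uv[0],uv[1],1];o=T[:3,3]
    return (o+d*(z-o[2])/d[2]).round(1)
def proj(m,p):
    K=np.array(m['camera_matrix']);T=np.array(m['cam_to_world'])
    q=K@(T[:3,:3].T@(np.array(p,float)-T[:3,3]));return (q[:2]/q[2]).round(1)
def delta(p,yaw=None):
    "tool-axis shift in m from the measured pose to p, and twist for yaw (tool y mod 180)"
    o=r.observe();M=R.from_euler('xyz',o['eef_rot']).as_matrix()
    print('delta',(M.T@(np.array(p)-o['tcp_pos'])/1000).round(4))
    print('tool x,y in world',M[:,0].round(3),M[:,1].round(3),M[:,2].round(3))
E
python3 - <<'E'
from h import *
m=r.camera_model('top');s=r.camera_model('scene')
print('hole',plane(m,(337,267),130))
for u in((266,148),(376,158),(364,283),(246,269)):print('deck',plane(m,u,130))
for u in((286,230),(330,236)):print('bar',plane(m,u,193))
for u in((153,246),(210,241),(211,268),(153,271)):print('block',plane(m,u,78))
print('pintop',plane(m,(153,257),142),plane(s,(411,148),142),'mid',plane(s,(410,155),116))
delta([480,350,231]);w=r.camera_model('wrist');print(w)
E
```

```text
hole [449.2 -37.3 130. ]
deck [715.9 122.3 130. ]
deck [ 692.3 -127.1  130. ]
deck [416.  -94.3 130. ]
deck [443.9 157.8 130. ]
bar [520.7  68.4 193. ]
bar [508.9 -20.4 193. ]
block [496.3 384.6  78. ]
block [508.4 252.9  78. ]
block [446.9 247.3  78. ]
block [439.4 379.9  78. ]
pintop [467.9 355.6 142. ] [477.3 357.5 142. ] mid [482.8 357.  116. ]
delta [-3.831e-01 -7.100e-02  3.000e-04]
tool x,y in world [-0.971  0.238 -0.   ] [0.238 0.971 0.   ] [ 0.  0. -1.]
{'camera_matrix': array([[305.18824907,   0.        , 316.7515128 ],
       [  0.        , 305.18824907, 202.20763042],
       [  0.        ,   0.        ,   1.        ]]), 'cam_to_world': array([[ 2.36976723e-01,  9.25000728e-01,  2.97011256e-01,
         4.82208443e+01],
       [ 9.71515124e-01, -2.25828781e-01, -7.18312271e-02,
         5.27287734e+02],
       [ 6.29752592e-04,  3.05573256e-01, -9.52168362e-01,
         3.74171308e+02],
       [ 0.00000000e+00,  0.00000000e+00,  0.00000000e+00,
         1.00000000e+00]])}
```

```bash
python3 -m inch '[{"hand":1,"delta_pos":[-0.04,-0.007,0],"twist":0},{"hand":0.6,"delta_pos":[-0.08,-0.014,0],"twist":0},{"hand":0.6,"delta_pos":[-0.12,-0.022,0],"twist":0},{"hand":0.6,"delta_pos":[-0.16,-0.03,0],"twist":0},{"hand":0.6,"delta_pos":[-0.2,-0.04,0],"twist":0},{"hand":0.6,"delta_pos":[-0.24,-0.047,0],"twist":0},{"hand":0.6,"delta_pos":[-0.28,-0.055,0],"twist":0},{"hand":0.6,"delta_pos":[-0.31,-0.067,0],"twist":0},{"hand":0.6,"delta_pos":[-0.32,-0.067,0],"twist":0},{"hand":0.6,"delta_pos":[-0.32,-0.067,0],"twist":0}]'
python3 - <<'E'
from h import *
w=r.camera_model('wrist')
cv2.imwrite('pics/w1.png',r.read_camera('wrist')[:,:,::-1])
o=r.observe();print(o['tcp_pos'],o['eef_rot'],o['opening'])
for t in('pin','block_hole'):print(t,[(d['position'],d['score']) for d in r.look_for('wrist',t)[:2]])
for p in((469,356,142),(469,356,78)):print(proj(w,p))
E
```

```text
time: 1.83
tcp_pos: [421.9, 367.7, 231.0]
eef_rot: [3.142, 0.0, 2.898]
wrist_force: [0.1, 0.4, -1.3]
opening: 51.4
finger_force: 0.0
[420.20998543 368.4539554  231.04850753] [-3.14148879e+00 -4.72005369e-04  2.89963045e+00] 51.44542986636714
pin [([468.5, 359.3, 120.0], 0.59), ([515.3, 78.6, 155.5], 0.22)]
block_hole [([458.7, 326.7, 76.2], 0.71)]
[318.1 261. ]
[317.8 231.1]
```

View pics/w1.png

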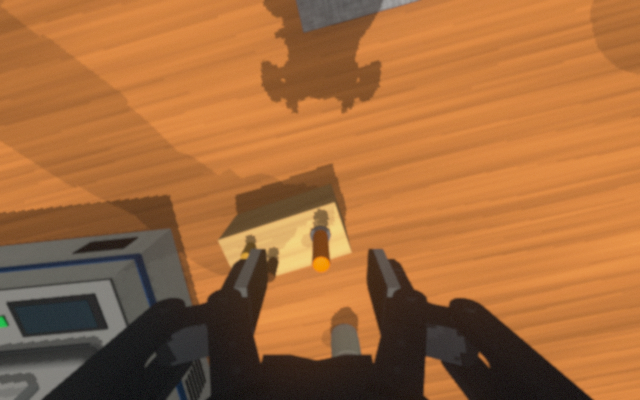

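The pin stands upright between the fingers. Its bright orange top is at about (321,264) and its collar at about (320,232), within 3 px of the prediction.

Run:
```python
from h import *
w=r.camera_model('wrist')
im=cv2.imread('pics/w1.png')
b=im[255:275,308:334].astype(int);mk=(b[:,:,2]>200)&(b[:,:,2]-b[:,:,0]>120)
v,u=np.nonzero(mk);c=(u.mean()+308,v.mean()+255);print(c,len(u))
p=plane(w,c,142);print(p,plane(w,(320,232),82))
delta([p[0],p[1],82+41-19])
```

```text
(np.float64(320.97536945812806), np.float64(266.40147783251234)) 406
[471.4 359.  142. ] [465.5 360.2  82. ]
delta [-0.0538  0.0025  0.1272]
tool x,y in world [-0.972  0.237  0.001] [ 0.237  0.972 -0.   ] [-0.001  0.    -1.   ]
```

```bash
python3 -m inch '[{"hand":0.5,"delta_pos":[-0.03,0.0025,0],"twist":0},{"hand":0.5,"delta_pos":[-0.052,0.0025,0],"twist":0},{"hand":0.5,"delta_pos":[-0.052,0.0025,0],"twist":0},{"hand":0.5,"delta_pos":[-0.052,0.0025,0],"twist":0},{"hand":0.5,"delta_pos":[-0.052,0.0025,0.03],"twist":0},{"hand":0.5,"delta_pos":[-0.052,0.0025,0.05],"twist":0}]'
python3 - <<'E'
from h import *
cv2.imwrite('pics/w2.png',r.read_camera('wrist')[200:400,220:420,::-1].repeat(3,0).repeat(3,1))
delta([470,358.5,104])
E
```

```text
time: 2.48
tcp_pos: [469.1, 360.0, 180.7]
eef_rot: [3.141, 0.0, 2.904]
wrist_force: [0.0, -0.7, -0.3]
opening: 42.9
finger_force: 0.0
delta [-0.0033  0.0007  0.0726]
tool x,y in world [-0.972  0.236  0.004] [ 0.236  0.972 -0.004] [-0.005 -0.003 -1.   ]
```

View pics/w2.png

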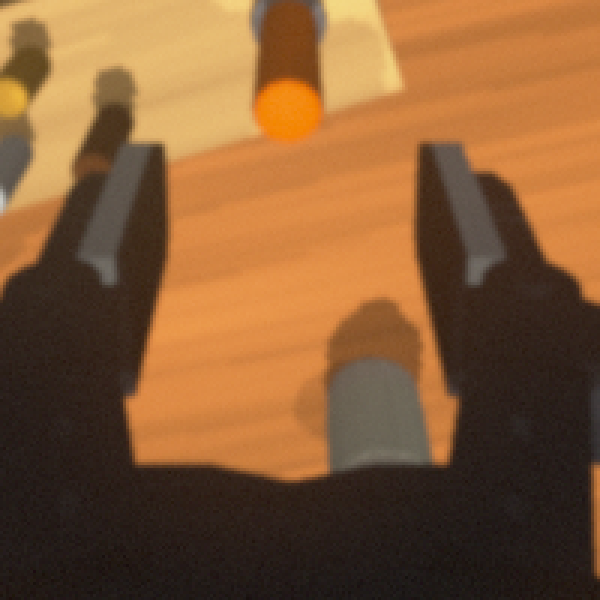

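The pin's top is centred at crop (288,110), which is full (316,236.7), and it lies midway between the pads. The short tools are outside the left finger.

Run:
```python
from h import *
w=r.camera_model('wrist');p=plane(w,(316.1,236.7),142);print(p,plane(w,(316.2,208),82))
delta([p[0],p[1],104])
```

```text
[467.9 356.8 142. ] [468.8 356.3  82. ]
delta [-0.0017 -0.0014  0.0726]
tool x,y in world [-0.972  0.236  0.004] [ 0.236  0.972 -0.004] [-0.005 -0.003 -1.   ]
```

```bash
python3 -m inch '[{"hand":0.5,"delta_pos":[-0.0015,-0.0014,0.03],"twist":0},{"hand":0.5,"delta_pos":[-0.0015,-0.0014,0.06],"twist":0},{"hand":0.5,"delta_pos":[-0.0015,-0.0014,0.073],"twist":0},{"hand":0.5,"delta_pos":[-0.0015,-0.0014,0.073],"twist":0},{"hand":0.0,"delta_pos":[-0.0015,-0.0014,0.073],"twist":0},{"hand":0,"delta_pos":[-0.0015,-0.0014,0.073],"twist":0},{"hand":0,"delta_pos":[-0.0015,-0.0014,0.073],"twist":0},{"hand":0,"delta_pos":[-0.0015,-0.0014,0.073],"twist":0},{"hand":0,"delta_pos":[-0.0015,-0.0014,0.073],"twist":0},{"hand":0,"delta_pos":[-0.0015,-0.0014,0.073],"twist":0}]' 60
python3 -c "
from h import *
o=r.observe();print(o['tcp_pos'],o['eef_rot'],o['opening'],o['finger_force'],o['wrist_force'])"
```

```text
time: 3.37
tcp_pos: [472.5, 358.2, 110.2]
eef_rot: [3.139, 0.002, 2.902]
wrist_force: [-2.2, 1.7, 8.3]
opening: 14.2
finger_force: 58.5
[472.53413531 358.2095277  110.23519426] [3.13894973e+00 1.52424503e-03 2.90209312e+00] 14.153997725999467 58.49281311035156 [-2.23709489  1.65151146  8.25645605]
```

```bash
python3 -m inch '[{"hand":0,"delta_pos":[0,0,-0.02],"twist":0},{"hand":0,"delta_pos":[0,0,-0.04],"twist":0},{"hand":0,"delta_pos":[0,0,-0.07],"twist":0},{"hand":0,"delta_pos":[0,0,-0.1],"twist":0},{"hand":0,"delta_pos":[0,0,-0.13],"twist":0},{"hand":0,"delta_pos":[0,0,-0.15],"twist":0},{"hand":0,"delta_pos":[0,0,-0.16],"twist":0},{"hand":0,"delta_pos":[0,0,-0.16],"twist":0},{"hand":0,"delta_pos":[0,0,-0.16],"twist":0}]'
python3 - <<'E'
from h import *
o=r.observe();print(o['tcp_pos'],o['eef_rot'],o['opening'],o['finger_force'])
cv2.imwrite('pics/w3.png',r.read_camera('wrist')[120:320,220:420,::-1].repeat(3,0).repeat(3,1))
w=r.camera_model('wrist');t=o['tcp_pos'];M=R.from_euler('xyz',o['eef_rot']).as_matrix()
for c in(-27,-30,-33,-36):pass
for k in(0,36,40,106):print(k,proj(w,t+M@[0,0,k]))
delta([449,-39,o['tcp_pos'][2]])
E
```

```text
time: 4.12
tcp_pos: [471.9, 357.2, 268.0]
eef_rot: [3.141, 0.0, 2.902]
wrist_force: [0.2, 0.4, -1.1]
opening: 14.2
finger_force: 58.5
[471.85286727 357.22382541 267.97003262] [3.14147409e+00 1.39950390e-04 2.90170075e+00] 14.243891996384692 58.48913848400116
0 [319.8 262.8]
36 [319.3 234.8]
40 [319.2 232.3]
106 [318.7 201.5]
delta [-0.0723 -0.39   -0.0006]
tool x,y in world [-0.971  0.238  0.001] [ 0.238  0.971 -0.001] [-0.001 -0.001 -1.   ]
```

View pics/w3.png

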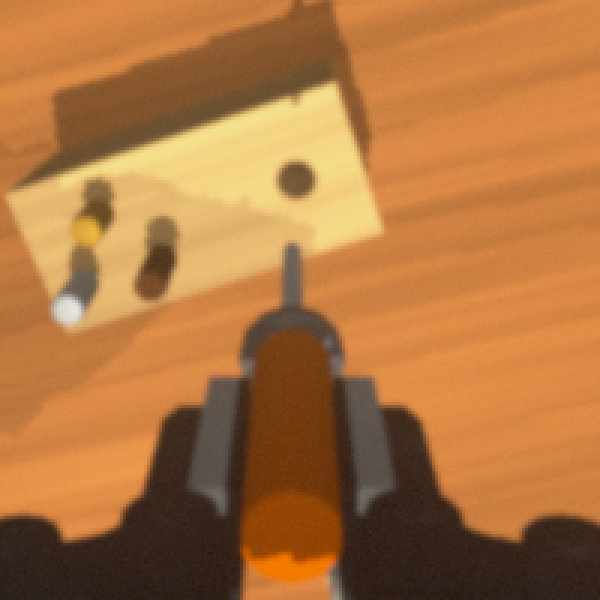

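The pin is held straight. Its tip is at full (317.3,201.7), the collar's centre at about (317.3,233), and the empty block hole at full (318.7,180).

Run:
```python
from h import *
w=r.camera_model('wrist');o=r.observe();t=o['tcp_pos'];M=R.from_euler('xyz',o['eef_rot']).as_matrix()
print('blockhole',plane(w,(318.7,180),78))
for n,uv,k in(('tip',(317.3,202.2),102),('collar',(317.3,233.3),32)):
    p=plane(w,uv,t[2]-k);print(n,p,'tool',M.T@(p-t))
```

```text
blockhole [473.4 357.4  78. ]
tip [471.3 356.2 165.1] tool [ -0.19646319  -0.69425749 101.96808718]
collar [469.2 356.6 235.1] tool [ 2.01524937 -0.87904914 31.9706288 ]
```

```bash
python3 -m inch '[{"hand":0,"delta_pos":[-0.005,-0.03,0],"twist":0},{"hand":0,"delta_pos":[-0.01,-0.07,0],"twist":0},{"hand":0,"delta_pos":[-0.018,-0.11,0],"twist":0},{"hand":0,"delta_pos":[-0.026,-0.15,0],"twist":0},{"hand":0,"delta_pos":[-0.033,-0.19,0],"twist":0},{"hand":0,"delta_pos":[-0.04,-0.23,0],"twist":0},{"hand":0,"delta_pos":[-0.046,-0.27,0],"twist":0},{"hand":0,"delta_pos":[-0.052,-0.31,0],"twist":0},{"hand":0,"delta_pos":[-0.055,-0.35,0],"twist":0},{"hand":0,"delta_pos":[-0.055,-0.39,0],"twist":0}]'
python3 -m inch '[{"hand":0,"delta_pos":[0,0,0],"twist":0},{"hand":0,"delta_pos":[0,0,0],"twist":0},{"hand":0,"delta_pos":[0,0,0],"twist":0}]'
python3 - <<'E'
from h import *
o=r.observe();t=o['tcp_pos'];print(t,o['eef_rot'],o['opening'])
w=r.camera_model('wrist')
im=r.read_camera('wrist')
cv2.imwrite('pics/w4.png',im[100:300,220:420,::-1].repeat(3,0).repeat(3,1))
print([(d['position'],d['score']) for d in r.look_for('wrist','release_hole')],[(d['position'],d['score']) for d in r.look_for('wrist','pin_tip')])
a=im.astype(int);mk=(a[:,:,0]>90)&(a[:,:,0]-a[:,:,1]>60)&(a[:,:,0]-a[:,:,2]>50)
n,l,s,c=cv2.connectedComponentsWithStats(mk.astype(np.uint8))
for i in range(1,n):
    if s[i][4]>25:print(s[i],c[i],plane(w,c[i],130))
E
```

```text
time: 5.0
tcp_pos: [431.4, -36.3, 266.7]
eef_rot: [-3.142, -0.002, 2.902]
wrist_force: [1.0, -0.7, -0.5]
opening: 13.9
finger_force: 58.6
time: 5.25
tcp_pos: [432.0, -34.5, 267.2]
eef_rot: [3.141, -0.002, 2.901]
wrist_force: [0.9, 0.6, -0.4]
opening: 14.3
finger_force: 58.8
[432.0057923  -34.53441707 267.23591777] [ 3.14119184e+00 -2.03782427e-03  2.90060151e+00] 14.262516124169807
[([482.6, 45.3, 124.6], 0.71)] [([427.2, -36.5, 280.8], 0.65)]
[    0     0   319   400 91784] [128.36322235 168.58551599] [ 369.  -200.7  130. ]
[  320     0   320   400 55096] [525.03412226 151.62013576] [440.9 158.6 130. ]
[317 199  16  24 110] [325.99090909 209.33636364] [451.8 -31.3 130. ]
[308 201   8  19  63] [310.57142857 209.79365079] [448.7 -45.9 130. ]
[300 282  34  33 872] [316.68004587 298.08830275] [547.3 -64.  130. ]
[198 339  13  13  79] [204.29113924 345.60759494] [ 577.9 -202.6  130. ]
[202 370  33  30 120] [219.875      384.00833333] [ 635.6 -204.2  130. ]
```

View pics/w4.png

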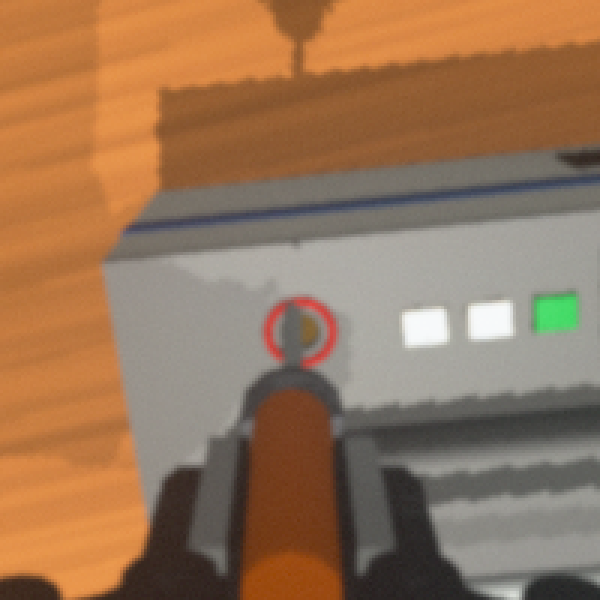

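The red rim spans crop x 264–338 and y 297–367, so its centre is crop (301,332), full (320.3,210.7). The rod's tip is at crop (292,304), full (317.3,201.5), in front of the hole as intended.

Run:
```python
from h import *
w=r.camera_model('wrist');o=r.observe();t=o['tcp_pos'];M=R.from_euler('xyz',o['eef_rot']).as_matrix()
h=plane(w,(320.3,210.7),130);tip=plane(w,(317.3,202),t[2]-102)
print(h,tip,M.T@(h-tip),M.T@(h-t), M.T@(tip-t))
```

```text
[452.8 -35.9 130. ] [432.3 -34.1 165.8] [-20.38240079   3.07181874  35.78060463] [-20.37225299   2.37040559 137.77951067] [ 1.01478032e-02 -7.01413158e-01  1.01998906e+02]
```

```bash
python3 -m inch '[{"hand":0,"delta_pos":[-0.01,0.0015,0],"twist":0},{"hand":0,"delta_pos":[-0.0204,0.003,0],"twist":0},{"hand":0,"delta_pos":[-0.0204,0.003,0.01],"twist":0},{"hand":0,"delta_pos":[-0.0204,0.003,0.024],"twist":0},{"hand":0,"delta_pos":[-0.0204,0.003,0.024],"twist":0},{"hand":0,"delta_pos":[-0.0204,0.003,0.024],"twist":0},{"hand":0,"delta_pos":[-0.0204,0.003,0.024],"twist":0}]'
python3 - <<'E'
from h import *
o=r.observe();t=o['tcp_pos'];print(t,o['eef_rot'],o['opening'])
im=r.read_camera('wrist')
cv2.imwrite('pics/w5.png',cv2.resize(im[160:260,270:370,::-1],(600,600),interpolation=cv2.INTER_CUBIC))
E
```

```text
time: 5.98
tcp_pos: [453.8, -36.4, 244.7]
eef_rot: [3.142, 0.0, 2.902]
wrist_force: [0.9, 0.7, 0.8]
opening: 14.3
finger_force: 58.8
[453.83035315 -36.39507605 244.74637933] [3.14156310e+00 3.53685866e-04 2.90237712e+00] 14.298003726890975
```

View pics/w5.png

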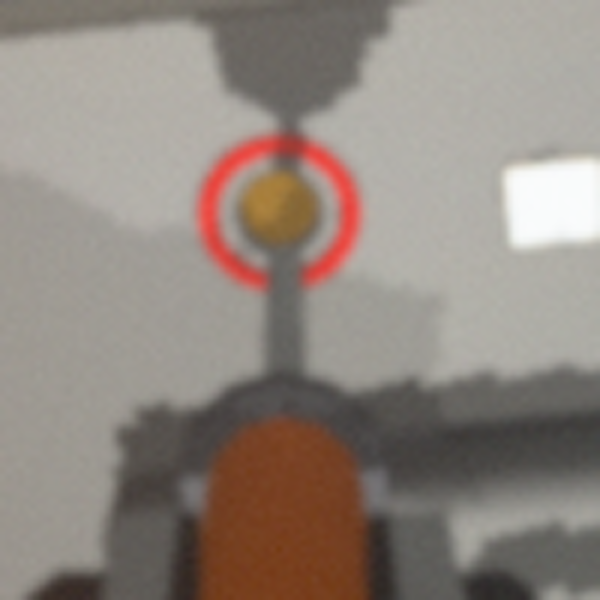

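The rim's centre is crop (280,212), full (316.7,195.3). The tip is at crop (284,248), full (317.3,201.5), directly above the hole.

Run:
```python
from h import *
w=r.camera_model('wrist');o=r.observe();t=o['tcp_pos'];M=R.from_euler('xyz',o['eef_rot']).as_matrix()
h=plane(w,(316.7,195.3),130);tip=plane(w,(317.3,202),t[2]-102)
print(h,tip,M.T@(h-tip),proj(w,t+M@[0,0,102]))
```

```text
[451.7 -37.2 130. ] [453.8 -37.2 142.9] [ 2.0517665  -0.49827862 12.89813834] [318.1 202. ]
```

```bash
python3 -m inch '[{"hand":0,"delta_pos":[0.0015,-0.0005,0],"twist":0},{"hand":0,"delta_pos":[0.0015,-0.0005,0.006],"twist":0},{"hand":0,"delta_pos":[0.0015,-0.0005,0.014],"twist":0},{"hand":0,"delta_pos":[0.0015,-0.0005,0.022],"twist":0},{"hand":0,"delta_pos":[0.0015,-0.0005,0.022],"twist":0},{"hand":0,"delta_pos":[0.0015,-0.0005,0.022],"twist":0}]'
python3 -m inch '[{"hand":0,"delta_pos":[0,0,0.004],"twist":0},{"hand":0,"delta_pos":[0,0,0.008],"twist":0},{"hand":0,"delta_pos":[0,0,0.008],"twist":0},{"hand":0,"delta_pos":[0,0,0.008],"twist":0}]'
```

```text
time: 6.53
tcp_pos: [451.0, -36.6, 221.6]
eef_rot: [-3.142, -0.001, 2.902]
wrist_force: [0.3, -0.8, -0.9]
opening: 14.8
finger_force: 58.8
time: 6.87
tcp_pos: [451.5, -36.7, 214.2]
eef_rot: [3.142, -0.0, 2.902]
wrist_force: [-0.4, 0.8, -0.0]
opening: 14.6
finger_force: 58.8
```

```bash
python3 -m inch '[{"hand":0,"delta_pos":[0,0,0.003],"twist":0},{"hand":0,"delta_pos":[0,0,0.006],"twist":0},{"hand":0,"delta_pos":[0,0,0.009],"twist":0},{"hand":0,"delta_pos":[0,0,0.012],"twist":0},{"hand":0,"delta_pos":[0,0,0.012],"twist":0},{"hand":0,"delta_pos":[0,0,0.012],"twist":0}]'
```

```text
time: 7.37
tcp_pos: [451.0, -36.7, 202.2]
eef_rot: [-3.141, -0.001, 2.902]
wrist_force: [-3.7, -0.6, 8.0]
opening: 14.2
finger_force: 59.5
```

```bash
python3 -m inch '[{"hand":0,"delta_pos":[0,0,0.0015],"twist":0},{"hand":0,"delta_pos":[0,0,0.003],"twist":0},{"hand":0,"delta_pos":[0,0,0.003],"twist":0},{"hand":0,"delta_pos":[0,0,0.003],"twist":0}]'
python3 - <<'E'
from h import *
print(np.mean([(r.read_camera('scene'),r.observe()['wrist_force'])[1] for _ in range(4)],0))
print(r.look_for('scene','lid_handle'));r.read_camera('top');print(r.look_for('top','lid_handle'))
cv2.imwrite('pics/s6.png',cv2.resize(r.read_camera('scene')[130:290,230:430,::-1],(800,600)))
E
```

```text
time: 7.7
tcp_pos: [450.9, -36.7, 199.3]
eef_rot: [-3.141, -0.001, 2.902]
wrist_force: [-4.1, 0.1, 8.9]
opening: 14.2
finger_force: 59.6
[-4.10171966 -0.75103408  8.49128029]
[{'position': [608.2, 13.0, 174.3], 'score': 0.81}]
[{'position': [617.4, 50.8, 173.2], 'score': 0.66}]
```

View pics/s6.png

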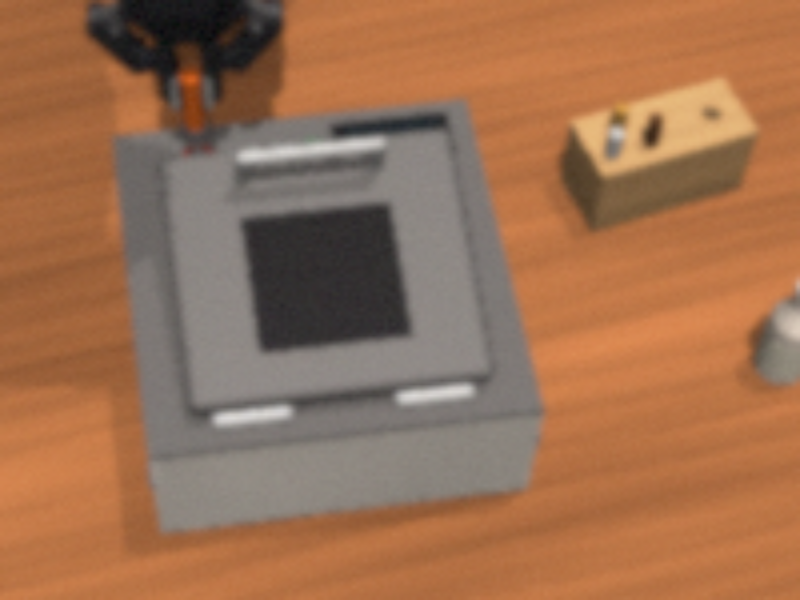

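The lid looks ajar: its front edge now covers part of the display. The bar runs from crop (238,157) to (385,145), full (289.5,171.9) to (326.3,168.7). I'll check that against the geometry.

```bash
cat >> h.py <<'E'
# tester pose from the hole seen by the wrist camera and yaw from the top view
YAW=-0.125
def tw(p,hole=(452,-36.7)):
    c,s=np.cos(YAW),np.sin(YAW);a=np.array([[c,-s],[s,c]])
    return np.r_[np.array(hole)+a@(np.array(p[:2])-[-110,-70]),p[2]]
def bar(th,y=0):
    a=np.arctan2(63,165)+th;return tw([115-176.6*np.cos(a),y,130+176.6*np.sin(a)])
E
python3 - <<'E'
from h import *
s=r.camera_model('scene')
for th in(0,.25,.3):print(th,bar(th),proj(s,bar(th,45)),proj(s,bar(th,-45)))
t=r.camera_model('top');print(proj(t,bar(0,45)),proj(t,bar(0,-45)))
E
```

```text
0 [520.27599147  25.27122912 192.99349649] [322.6 171.5] [289.6 175.4]
0.25 [540.82813716  22.68874645 231.85262048] [324.2 168.8] [290.  172.9]
0.3 [546.05782086  22.03160983 238.93578628] [324.6 168.7] [290.2 172.9]
[285.3 227.5] [329.5 233.2]
```

The lid is ajar by about 0.25 rad, matching the geometry. I'll withdraw the pin and return it to the block.

```bash
python3 -m inch '[{"hand":0,"delta_pos":[0,0,-0.01],"twist":0},{"hand":0,"delta_pos":[0,0,-0.025],"twist":0},{"hand":0,"delta_pos":[0,0,-0.045],"twist":0},{"hand":0,"delta_pos":[0,0,-0.065],"twist":0},{"hand":0,"delta_pos":[0,0,-0.07],"twist":0},{"hand":0,"delta_pos":[0,0,-0.07],"twist":0},{"hand":0,"delta_pos":[0,0,-0.07],"twist":0}]'
python3 -c "
from h import *
delta([472.8,358,268])"
```

```text
time: 8.68
tcp_pos: [451.5, -36.7, 268.5]
eef_rot: [3.142, -0.0, 2.902]
wrist_force: [-0.2, -0.3, -0.4]
opening: 14.2
finger_force: 58.8
delta [0.0731 0.3885 0.0006]
tool x,y in world [-0.971  0.238  0.   ] [0.238 0.971 0.   ] [-0.  0. -1.]
```

```bash
python3 -m inch '[{"hand":0,"delta_pos":[0.008,0.03,0],"twist":0},{"hand":0,"delta_pos":[0.015,0.07,0],"twist":0},{"hand":0,"delta_pos":[0.022,0.11,0],"twist":0},{"hand":0,"delta_pos":[0.03,0.15,0],"twist":0},{"hand":0,"delta_pos":[0.037,0.19,0],"twist":0},{"hand":0,"delta_pos":[0.044,0.23,0],"twist":0},{"hand":0,"delta_pos":[0.052,0.27,0],"twist":0},{"hand":0,"delta_pos":[0.06,0.31,0],"twist":0},{"hand":0,"delta_pos":[0.067,0.35,0],"twist":0},{"hand":0,"delta_pos":[0.073,0.3885,0],"twist":0}]'
python3 -m inch '[{"hand":0,"delta_pos":[0,0,0.02],"twist":0},{"hand":0,"delta_pos":[0,0,0.05],"twist":0},{"hand":0,"delta_pos":[0,0,0.073],"twist":0},{"hand":0,"delta_pos":[0,0,0.073],"twist":0},{"hand":0,"delta_pos":[0,0,0.073],"twist":0},{"hand":0,"delta_pos":[0,0,0.073],"twist":0}]'
python3 - <<'E'
from h import *
im=r.read_camera('wrist');o=r.observe();print(o['tcp_pos'])
delta([472.8,358,195]);w=r.camera_model('wrist');print(proj(w,(473,357.7,78)))
cv2.imwrite('pics/w7.png',cv2.resize(im[150:250,270:370,::-1],(600,600),interpolation=cv2.INTER_CUBIC))
E
```

```text
time: 9.52
tcp_pos: [471.9, 360.0, 267.5]
eef_rot: [-3.14, -0.002, 2.902]
wrist_force: [1.7, -0.7, -0.7]
opening: 14.3
finger_force: 58.9
time: 10.02
tcp_pos: [473.3, 358.0, 197.0]
eef_rot: [3.141, 0.0, 2.902]
wrist_force: [0.5, -0.2, 0.6]
opening: 14.4
finger_force: 59.0
[473.67599399 358.23928034 197.57965071]
delta [ 0.0008 -0.0004  0.0026]
tool x,y in world [-0.971  0.238 -0.001] [0.238 0.971 0.001] [ 0.002  0.001 -1.   ]
[317.1 195.3]
```

View pics/w7.png

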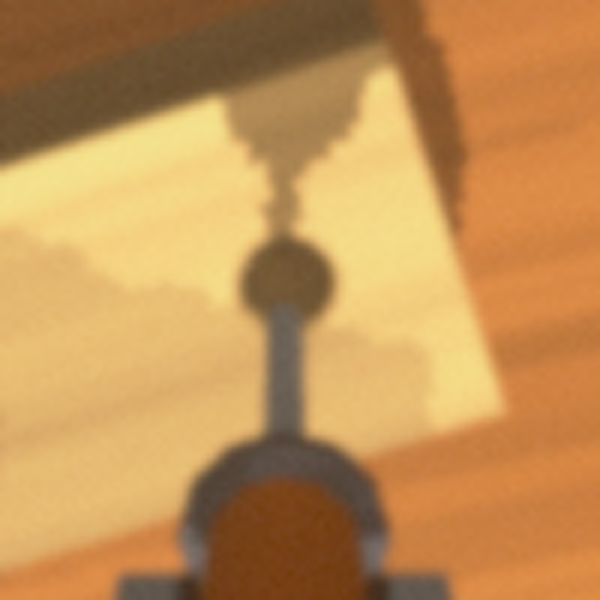

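The block hole is at crop (287,280) and the rod's tip at crop (286,306). At this height that means they are aligned to within about 1 mm, so I lower the pin.

```bash
python3 -m inch '[{"hand":0,"delta_pos":[0,0,0.01],"twist":0},{"hand":0,"delta_pos":[0,0,0.025],"twist":0},{"hand":0,"delta_pos":[0,0,0.045],"twist":0},{"hand":0,"delta_pos":[0,0,0.065],"twist":0},{"hand":0,"delta_pos":[0,0,0.08],"twist":0},{"hand":0,"delta_pos":[0,0,0.08],"twist":0},{"hand":0,"delta_pos":[0,0,0.08],"twist":0}]'
```

```text
time: 10.65
tcp_pos: [472.9, 357.8, 116.4]
eef_rot: [-3.141, -0.0, 2.902]
wrist_force: [0.3, 0.3, -0.3]
opening: 14.6
finger_force: 59.0
```

```bash
python3 -m inch '[{"hand":0,"delta_pos":[0,0,0.002],"twist":0},{"hand":0,"delta_pos":[0,0,0.005],"twist":0},{"hand":0,"delta_pos":[0,0,0.006],"twist":0},{"hand":0,"delta_pos":[0,0,0.006],"twist":0},{"hand":0,"delta_pos":[0,0,0.006],"twist":0}]'
```

```text
time: 11.07
tcp_pos: [473.1, 358.1, 110.6]
eef_rot: [3.141, 0.0, 2.902]
wrist_force: [0.1, 0.5, -0.7]
opening: 14.4
finger_force: 59.0
```

```bash
python3 -m inch '[{"hand":0,"delta_pos":[0,0,0.001],"twist":0},{"hand":0,"delta_pos":[0,0,0.001],"twist":0},{"hand":0.25,"delta_pos":[0,0,0.001],"twist":0},{"hand":0.5,"delta_pos":[0,0,0.001],"twist":0},{"hand":0.5,"delta_pos":[0,0,0.001],"twist":0},{"hand":0.5,"delta_pos":[0,0,0.001],"twist":0},{"hand":0.5,"delta_pos":[0,0,0.001],"twist":0},{"hand":0.5,"delta_pos":[0,0,0.001],"twist":0}]'
python3 -m inch '[{"hand":0.5,"delta_pos":[0,0,-0.02],"twist":0},{"hand":0.5,"delta_pos":[0,0,-0.05],"twist":0},{"hand":0.5,"delta_pos":[0,0,-0.09],"twist":0},{"hand":0.5,"delta_pos":[0,0,-0.13],"twist":0},{"hand":0.5,"delta_pos":[0,0,-0.17],"twist":0},{"hand":0.5,"delta_pos":[0,0,-0.19],"twist":0},{"hand":0.5,"delta_pos":[0,0,-0.19],"twist":0},{"hand":0.5,"delta_pos":[0,0,-0.19],"twist":0}]'
python3 - <<'E'
from h import *
im=r.read_camera('wrist');o=r.observe();print(o['tcp_pos'],o['joint_positions'])
w=r.camera_model('wrist');print(proj(w,(473,357.7,142)),proj(w,(473,357.7,78)))
cv2.imwrite('pics/w8.png',cv2.resize(im[120:320,220:420,::-1],(600,600),interpolation=cv2.INTER_CUBIC))
b=bar(.25);delta([b[0],b[1],300])
E
```

```text
time: 11.73
tcp_pos: [472.9, 358.0, 109.2]
eef_rot: [-3.142, -0.0, 2.902]
wrist_force: [1.3, 0.2, -0.5]
opening: 42.7
finger_force: 0.0
time: 12.4
tcp_pos: [473.6, 358.4, 300.5]
eef_rot: [3.14, 0.002, 2.902]
wrist_force: [0.5, -0.1, -0.4]
opening: 42.9
finger_force: 0.0
[472.94756226 358.00422003 299.04958791] [5.24718266e-01 4.01803960e-01 1.84638811e-01 1.35358391e+00
 2.47059464e-05 7.64517653e-01]
[317.6 185.6] [317.4 172.2]
delta [-0.1456 -0.3096 -0.001 ]
tool x,y in world [-0.971  0.238 -0.   ] [0.238 0.971 0.   ] [ 0.  0. -1.]
```

View pics/w8.png

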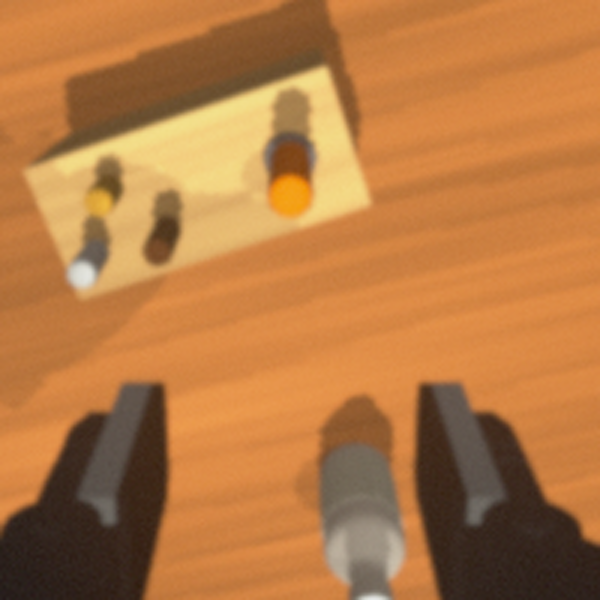

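The pin is back in its hole: its top is at full (317,185), against a prediction of (317.6,185.6). Next is the lid handle, which needs a twist of +83.4°.

```bash
python3 -m inch '[{"hand":0.5,"delta_pos":[-0.015,-0.03,0],"twist":7},{"hand":0.5,"delta_pos":[-0.03,-0.06,0],"twist":14},{"hand":0.5,"delta_pos":[-0.045,-0.09,0],"twist":21},{"hand":0.5,"delta_pos":[-0.06,-0.12,0],"twist":28},{"hand":0.5,"delta_pos":[-0.075,-0.155,0],"twist":35},{"hand":0.5,"delta_pos":[-0.09,-0.19,0],"twist":42},{"hand":0.5,"delta_pos":[-0.105,-0.22,0],"twist":49},{"hand":0.5,"delta_pos":[-0.12,-0.25,0],"twist":56},{"hand":0.5,"delta_pos":[-0.135,-0.28,0],"twist":63},{"hand":0.5,"delta_pos":[-0.1456,-0.3096,0],"twist":70}]'
python3 -m inch '[{"hand":0.5,"delta_pos":[0,0,0],"twist":7},{"hand":0.5,"delta_pos":[0,0,0],"twist":13.4},{"hand":0.5,"delta_pos":[0,0,0],"twist":13.4},{"hand":0.5,"delta_pos":[0,0,0],"twist":13.4},{"hand":0.5,"delta_pos":[0,0,0],"twist":13.4}]'
python3 - <<'E'
from h import *
w=r.camera_model('wrist');im=r.read_camera('wrist');o=r.observe();print(o['tcp_pos'],o['joint_positions'])
print([(d['position'],d['score']) for d in r.look_for('wrist','lid_handle')])
for th in(.2,.25,.3):print(th,proj(w,bar(th,45)),proj(w,bar(th,-45)),proj(w,bar(th)))
cv2.imwrite('pics/w9.png',cv2.resize(im[100:400,120:520,::-1],(800,600),interpolation=cv2.INTER_CUBIC))
E
```

```text
time: 13.28
tcp_pos: [540.5, 20.8, 297.5]
eef_rot: [-3.139, -0.0, 1.674]
wrist_force: [0.8, -0.1, 0.5]
opening: 42.6
finger_force: 0.0
time: 13.7
tcp_pos: [540.4, 23.0, 298.5]
eef_rot: [-3.14, 0.0, 1.45]
wrist_force: [-0.2, -0.0, -0.2]
opening: 42.9
finger_force: 0.0
[540.5409579   23.09220742 298.74941403] [-9.24620963e-02  2.96387745e-01  3.11604770e-02  1.30657780e+00
  5.96701656e-06  1.59919611e+00]
[([591.7, 38.7, 186.7], 0.68)]
0.2 [311.3 152.1] [311.3 265.1] [311.3 212. ]
0.25 [318.3 153.7] [317.5 269.9] [317.9 215.4]
0.3 [326.3 155.4] [324.5 274.8] [325.3 218.8]
```

View pics/w9.png

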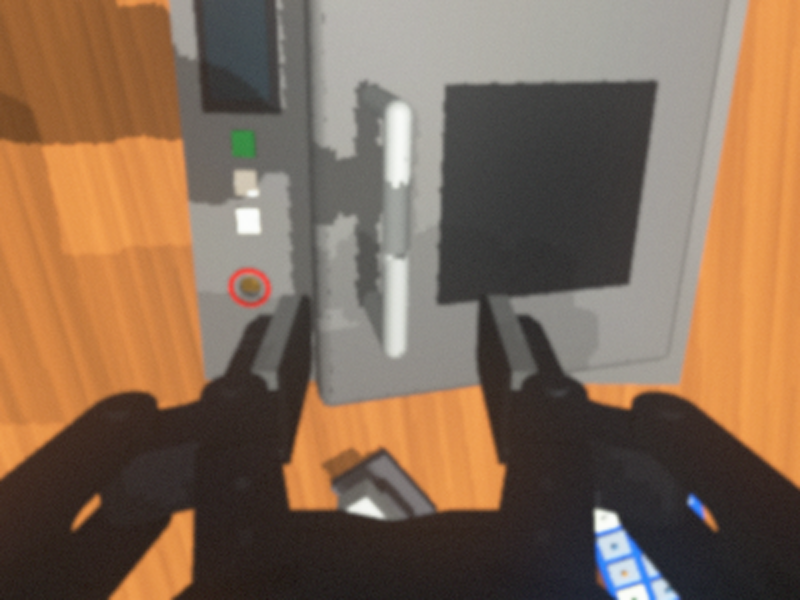

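The bar runs from full (319,151.5) to (317,276.5), within a few pixels of the prediction for 0.25 rad, and it is centred between the fingers. I descend and pinch it.

```bash
python3 -m inch '[{"hand":0.5,"delta_pos":[0,0.0005,0.03],"twist":0},{"hand":0.5,"delta_pos":[0,0.0005,0.06],"twist":0},{"hand":0.5,"delta_pos":[0,0.0005,0.081],"twist":0},{"hand":0.5,"delta_pos":[0,0.0005,0.081],"twist":0},{"hand":0,"delta_pos":[0,0.0005,0.081],"twist":0},{"hand":0,"delta_pos":[0,0.0005,0.081],"twist":0},{"hand":0,"delta_pos":[0,0.0005,0.081],"twist":0},{"hand":0,"delta_pos":[0,0.0005,0.081],"twist":0},{"hand":0,"delta_pos":[0,0.0005,0.081],"twist":0},{"hand":0,"delta_pos":[0,0.0005,0.081],"twist":0}]' 30
```

```text
time: 14.63
tcp_pos: [541.0, 22.9, 219.9]
eef_rot: [3.141, -0.0, 1.447]
wrist_force: [-5.4, 1.5, 5.2]
opening: 8.5
finger_force: 29.8
```

```bash
python3 -m inch '[{"hand":0,"delta_pos":[0,0.005,-0.0065],"twist":0},{"hand":0,"delta_pos":[0,0.0105,-0.0135],"twist":0},{"hand":0,"delta_pos":[0,0.017,-0.0204],"twist":0},{"hand":0,"delta_pos":[0,0.0265,-0.03],"twist":0},{"hand":0,"delta_pos":[0,0.0366,-0.0381],"twist":0},{"hand":0,"delta_pos":[0,0.0475,-0.046],"twist":0},{"hand":0,"delta_pos":[0,0.0587,-0.0526],"twist":0},{"hand":0,"delta_pos":[0,0.07,-0.0585],"twist":0},{"hand":0,"delta_pos":[0,0.0827,-0.0636],"twist":0},{"hand":0,"delta_pos":[0,0.0827,-0.0636],"twist":0}]'
```

```text
time: 15.47
tcp_pos: [625.8, 11.8, 284.8]
eef_rot: [3.137, 0.0, 1.446]
wrist_force: [-3.8, -2.2, 10.2]
opening: 8.5
finger_force: 31.1
```

```bash
python3 -m inch '[{"hand":0,"delta_pos":[0,0.0125,-0.004],"twist":0},{"hand":0,"delta_pos":[0,0.0255,-0.0074],"twist":0},{"hand":0,"delta_pos":[0,0.034,-0.009],"twist":0},{"hand":0,"delta_pos":[0,0.043,-0.0101],"twist":0},{"hand":0,"delta_pos":[0,0.052,-0.0108],"twist":0},{"hand":0,"delta_pos":[0,0.0605,-0.0111],"twist":0},{"hand":0,"delta_pos":[0,0.0695,-0.0108],"twist":0},{"hand":0,"delta_pos":[0,0.078,-0.0103],"twist":0},{"hand":0,"delta_pos":[0,0.087,-0.009],"twist":0},{"hand":0,"delta_pos":[0,0.093,-0.008],"twist":0}]'
python3 -m inch '[{"hand":0,"delta_pos":[0,0,0],"twist":0},{"hand":0,"delta_pos":[0,0.002,0.0005],"twist":0},{"hand":0,"delta_pos":[0,0.003,0.0007],"twist":0},{"hand":0,"delta_pos":[0,0.003,0.0007],"twist":0}]'
```

```text
time: 16.3
tcp_pos: [716.5, -0.1, 291.7]
eef_rot: [3.139, 0.001, 1.446]
wrist_force: [-1.6, -2.7, -5.3]
opening: 8.7
finger_force: 30.4
time: 16.63
tcp_pos: [718.8, -0.4, 291.0]
eef_rot: [3.139, 0.001, 1.446]
wrist_force: [-2.1, -5.4, 6.7]
opening: 8.4
finger_force: 31.8
```

```bash
python3 -m inch '[{"hand":0,"delta_pos":[0,0.002,0.0004],"twist":0},{"hand":0,"delta_pos":[0,0.003,0.0006],"twist":0},{"hand":0,"delta_pos":[0,0.003,0.0006],"twist":0}]'
python3 -m inch '[{"hand":0,"delta_pos":[0,0.002,0.0004],"twist":0},{"hand":0,"delta_pos":[0,0.003,0.0006],"twist":0},{"hand":0,"delta_pos":[0,0.003,0.0006],"twist":0}]'
```

```text
time: 16.88
tcp_pos: [720.8, -0.6, 290.6]
eef_rot: [3.141, 0.001, 1.446]
wrist_force: [-7.6, -4.2, 8.0]
opening: 8.4
finger_force: 32.1
time: 17.13
tcp_pos: [722.8, -0.9, 290.1]
eef_rot: [-3.14, 0.001, 1.446]
wrist_force: [-11.4, -3.3, 10.6]
opening: 8.4
finger_force: 32.4
```

```bash
python3 -m inch '[{"hand":0,"delta_pos":[0,-0.003,0],"twist":0},{"hand":0.3,"delta_pos":[0,-0.003,0],"twist":0},{"hand":0.3,"delta_pos":[0,-0.003,0],"twist":0},{"hand":0.3,"delta_pos":[0,-0.003,0],"twist":0},{"hand":0.3,"delta_pos":[0,-0.003,0],"twist":0},{"hand":0.3,"delta_pos":[0,-0.003,-0.01],"twist":0},{"hand":0.3,"delta_pos":[0,-0.003,-0.03],"twist":0},{"hand":0.3,"delta_pos":[0,-0.003,-0.05],"twist":0},{"hand":0.3,"delta_pos":[0,-0.003,-0.075],"twist":0},{"hand":0.3,"delta_pos":[0,-0.003,-0.1],"twist":0}]'
python3 -m inch '[{"hand":0.3,"delta_pos":[0,0,0],"twist":0},{"hand":0.3,"delta_pos":[0.03,0,-0.03],"twist":0},{"hand":0.3,"delta_pos":[0.06,0,-0.04],"twist":0},{"hand":0.3,"delta_pos":[0.1,-0.03,-0.04],"twist":0},{"hand":0.3,"delta_pos":[0.14,-0.06,-0.04],"twist":0},{"hand":0.3,"delta_pos":[0.18,-0.1,-0.04],"twist":0},{"hand":0.3,"delta_pos":[0.22,-0.14,-0.04],"twist":0},{"hand":0.3,"delta_pos":[0.25,-0.17,-0.04],"twist":0},{"hand":0.3,"delta_pos":[0.25,-0.17,-0.04],"twist":0},{"hand":0.3,"delta_pos":[0.25,-0.17,-0.04],"twist":0}]'
python3 - <<'E'
from h import *
s=r.camera_model('scene');t=r.camera_model('top')
for th in(1.3,1.4):print(th,proj(s,bar(th,45)),proj(s,bar(th,-45)),'top',proj(t,bar(th,45)),proj(t,bar(th,-45)))
a=r.read_camera('scene')[120:300,220:460,::-1];b=r.read_camera('top')[110:290,90:410,::-1]
a=cv2.resize(a,(400,300));b=cv2.resize(b,(400,225));cv2.imwrite('pics/f.png',np.vstack([cv2.resize(a,(760,300)) if 0 else cv2.copyMakeBorder(a,0,0,0,0,0),b]))
E
```

```text
time: 17.97
tcp_pos: [721.9, 0.3, 385.0]
eef_rot: [3.14, -0.0, 1.446]
wrist_force: [1.8, -0.5, 0.9]
opening: 25.3
finger_force: 0.0
time: 18.8
tcp_pos: [581.5, 272.3, 423.1]
eef_rot: [-3.141, -0.001, 1.449]
wrist_force: [-0.3, 0.5, 0.9]
opening: 26.1
finger_force: 0.0
1.3 [336.7 204.4] [297.9 209.4] top [294.6 121.6] [343.6 127.4]
1.4 [338.  211.4] [299.  216.4] top [296.  113.3] [344.6 119. ]
```

View pics/f.png

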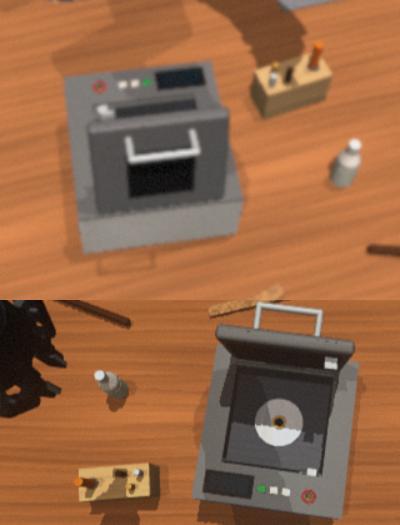

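The lid stands fully open: the bar is at full (298,216) to (339,211), matching the 1.4 rad prediction. The pin is in its block, the bottle is untouched and the gripper is clear.

```bash
python3 -c "
from rig import r
print(r.finish_job())"
```

```text
the job is handed in; nothing more can be done
None
```

The job is handed in: the release pin freed the lid and is back in its hole in the block, the lid stands fully open at about 1.4 rad, the bystanders were not touched, and it took about 19 s of the 59 s.

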